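Charge the ball feeder and hold its shutter open

ROBOT

A 7-joint arm with a two-finger parallel gripper is mounted at the origin on the work surface. World frame = base frame: x ahead of the robot, y to its left, z up, the work surface at z = 0. Lengths are in m, angles in rad, forces in N, time in s.
With the tool pointing down it reaches from about 0.425 to 0.925 m from the base axis. Payload 6.8 kg.
Tool frame: the origin (TCP) lies at the very end of the fingers, on their centre line; the grasp point (between the pads) lies 19 mm behind it; z points along the fingers, y is the line along which they close (so a half turn about z gives the same grasp; the last joint's range is limited). The gripper opens to 85 mm and grips with 20 to 120 N. Pads are 22 mm wide; open, the fingers measure 114 mm over their backs; the gripper's body (76 mm by 85 mm) begins 54 mm behind the grasp point. The pads swing forward as they close: fully open they stand 13 mm farther back than shut.
Start: joints at [-1.223, 0.477, 0.022, 1.555, -0.011, 1.109, -0.083], TCP at [0.297, 0.606, 0.231] pointing down, gripper open.
Joint ranges: [-2.96, 2.96], [-0.34, 2.1], [-1.41, 1.46], [0.24, 2.44], [-1.37, 4.51], [0.17, 1.92], [-2.96, 2.96]. Speed limits (rad/s): [2.39, 2.39, 3.14, 3.14, 3.14, 3.14, 3.14].

INTERFACE

Orientations are given as a rotation vector (axis times angle).
In Python, from bench import get_obs, grab_frame, hand_in gives the robot as it stands.
- The arm moves only by the tool drive_tool, never from a script. Its argument "rows" is a list of rows, each an object with "offset": the shift along the tool's x, y, z as a fraction of full scale, a list of three; "rotation": the turn, a rotation vector about the tool's x, y, z as a fraction of full scale, a list of three; "claw": the opening, from 0 (shut) to 1 (fully open). In form: [{"offset": [tx, ty, tz], "rotation": [wx, wy, wz], "claw": claw}, ...]. A call has 1 to 20 rows; each row is the pose to reach, as a shift and turn from the pose commanded when the call began, along the tool's axes at that moment; what a row does not reach only later rows make up. Full scale, the value 1, is 0.15 m for a shift and 2 rad for a turn. A row lasts 1/12 s, in which the tool goes at most 41.7 mm and 7.16 degrees, less where a joint would pass 70% of its speed; a pose out of reach is approached as far as the arm can. A call with a number of a shift or a turn outside -1 to 1 is refused whole. A call with a gripper value outside its range is refused whole. The fingers move at their own pace and stop on an object; "force" is the grip in N (left out, the last holds). Time passes only in rows, so rows that repeat a pose let the fingers close. It gives the time, the measured TCP pose, the force, the opening and the grip force at its end, in the units of the state.
- get_obs(): the state, without advancing time (a new reading comes with each control period).
- grab_frame(name): name is "scene" or "top" or "wrist"; returns a dict with "frame" (400x640x3 uint8, red, green, blue), "z_map" (400x640 float32, m along the optical axis (not along the pixel's ray), 0 where there is no reading), "vfov" (degrees; the focal length in pixels is half the picture's height over the tangent of half this angle, whatever the lens; pixels are square), "cx", "cy" (the principal point, pixels), "R" (3x3) and "t" (3): a world point X has camera coordinates R X + t. Camera axes: x right, y down, z forward; pixel columns grow to the right and rows downward; lengths in m; the calibration is good to about 2 mm. A picture is of the moment at which its call begins.
- hand_in(): hands the job in; it is judged then, once.
The state is a dict: "clock": time; "joints": joint angles; "qvel": joint speeds; "tau": joint torques, N m; "tcp_pos": TCP position; "orientation": TCP orientation; "contact_force": force on the tool from outside, world axes, zero at the start; "moment": the same for the moment, N m; "grip_width": finger opening in m; "gripper_force": force on a finger pad.
Only numpy, scipy, OpenCV 4.12 (cv2) and the standard library are available. Lean on these libraries where they do the work, as an engineer would, in place of code of your own. Each camera call takes 0.05 s, during which the arm holds its last target. There are 200 camera calls.

TASK

Pour all six steel balls from the orange cup into the ball feeder's hopper while its shutter is still shut, and stand the empty cup back upright on the bench. Then pull the spring-return knob out until the red pointer is level with the green marker clip and keep it there, so that all six balls run out into the catch tray; the program finishes while the robot is still holding the knob at the mark, since it snaps shut when let go. Leave the other things on the bench where they are.

Things in the scene. Friction and masses are not known exactly. Their poses are not given: they have to be found in the camera images.
- cup: orange round plastic cup, open on top, standing on the bench with the balls in it; 70 tall, straight sides, outer diameter 60, wall 3, floor 4 thick. Empty mass about 0.09 kg. Origin: centre of its underside; z is its axis, towards the mouth.
- cup_rim (a point): centre of the cup's mouth, 70 above its underside.
- feeder: fixed blue and steel ball feeder, 390 long (x), 170 wide (y), 170 high. Origin: on the bench under its hopper's centre; x points from the knob end to the catch tray, z up. A ramp leads from under the hopper to the tray at +x. Two aluminium rails, top at height 89, lie 46 to 58 either side of the centre line beside the shutter and run out to x = -215.
- hopper_mouth (a point): centre of the hopper's open mouth, at rim height (170 above the bench). The hopper is a funnel, 112 (x) by 122 (y) inside at the mouth, narrowing to a 40 by 84 throat whose floor is the shutter, top at height 90.
- tray_floor (a point): on the floor of the catch tray, 8 above the bench, at feeder x = +110. The tray is open on top, its inside spans feeder x about 50 to 166 and y -64 to 64, walls up to height 50.
- pull_knob: the shutter: steel tongue with a black upright round knob, diameter 24, height 108 to 153 above the bench. Origin: on the tongue (height 90) under the knob's centre. Shut, it lies 135 from the hopper's centre along feeder -x; it slides along -x, up to 80. A spring pulls it shut: 3 N, plus 1 N per 10 of travel; let go, it snaps shut. Balls fall once it is pulled about 35. Axes as the feeder's.
- pointer (a point): tip of the small red pointer bar that sticks out from the shutter tongue across the rail to the feeder's +y, level with the knob's centre (same feeder x); moves with the shutter.
- mark_clip: green marker clip fixed on the +y rail, a bar 8 wide along the rail, height 78 to 96, 68 to 83 from the centre line; set elsewhere each time, at 45 to 67 of shutter travel. Origin: on the feeder's centre line, level with the clip's middle along the rail, at height 87; axes parallel to the feeder's. The pointer is at the mark when its feeder x equals the clip's.
- ball0_center (a point): centre of ball0, one of six equal loose polished, slightly oily steel balls, diameter 16, about 17 g each, at first in the cup.
- ball1_center (a point): centre of ball1, one of six equal loose polished, slightly oily steel balls, diameter 16, about 17 g each, at first in the cup.
- ball2_center (a point): centre of ball2, one of six equal loose polished, slightly oily steel balls, diameter 16, about 17 g each, at first in the cup.
- ball3_center (a point): centre of ball3, one of six equal loose polished, slightly oily steel balls, diameter 16, about 17 g each, at first in the cup.
- ball4_center (a point): centre of ball4, one of six equal loose polished, slightly oily steel balls, diameter 16, about 17 g each, at first in the cup.
- ball5_center (a point): centre of ball5, one of six equal loose polished, slightly oily steel balls, diameter 16, about 17 g each, at first in the cup.
- flange: bystander: turned aluminium flange part, disc 64 in diameter with a hub, 30 high; origin at its underside (for the lying tools, about their middle). To be left alone.
- ring_gauge: bystander: dark steel ring gauge, 68 outside diameter, 22 high; origin at its underside (for the lying tools, about their middle). To be left alone.
- vblock: bystander: dark steel V-block 70 x 45 x 40; origin at its underside (for the lying tools, about their middle). To be left alone.
- oil_can: bystander: small oil can with a yellow band, 56 in diameter, 100 high; origin at its underside (for the lying tools, about their middle). To be left alone.
- wrench: bystander: steel wrench lying on the bench; origin at its underside (for the lying tools, about their middle). To be left alone.
- screwdriver: bystander: screwdriver lying on the bench; origin at its underside (for the lying tools, about their middle). To be left alone.
Mind the look-alikes: they are no part of the job. Of the things like the cup, leave any that is blue, pink or turquoise; of the rest the larger one is meant.

How it is judged:
On the way, in this order (a step that is already met when the one before it is completed fails the run):
1. all six balls are in the hopper and the shutter is shut (x of ball0_center in the frame of feeder between -0.06 and 0.06 m and y of ball0_center in the frame of feeder between -0.065 and 0.065 m and z of ball0_center in the frame of feeder between 0.093 and 0.175 m and x of ball1_center in the frame of feeder between -0.06 and 0.06 m and y of ball1_center in the frame of feeder between -0.065 and 0.065 m and z of ball1_center in the frame of feeder between 0.093 and 0.175 m and x of ball2_center in the frame of feeder between -0.06 and 0.06 m and y of ball2_center in the frame of feeder between -0.065 and 0.065 m and z of ball2_center in the frame of feeder between 0.093 and 0.175 m and x of ball3_center in the frame of feeder between -0.06 and 0.06 m and y of ball3_center in the frame of feeder between -0.065 and 0.065 m and z of ball3_center in the frame of feeder between 0.093 and 0.175 m and x of ball4_center in the frame of feeder between -0.06 and 0.06 m and y of ball4_center in the frame of feeder between -0.065 and 0.065 m and z of ball4_center in the frame of feeder between 0.093 and 0.175 m and x of ball5_center in the frame of feeder between -0.06 and 0.06 m and y of ball5_center in the frame of feeder between -0.065 and 0.065 m and z of ball5_center in the frame of feeder between 0.093 and 0.175 m and x of pull_knob in the frame of feeder above -0.143 m), for 0.2 s.
2. the cup stands upright on the bench, let go (angle between cup's own z axis and vertical below 0.12 rad and height (world z) of cup between -0.006 and 0.008 m and contact force between each of the arm, the fingers and cup below 0.1 N and linear speed of cup below 0.03 m/s), for 0.2 s.
3. the fingers have pulled the knob out to the mark (x of pointer in the frame of mark_clip between -0.006 and 0.006 m and contact force between the fingers and pull_knob above 1.5 N), for 0.2 s.
At the end, for the whole second after the job is handed in: The robot's fingers hold the knob, still, with the pointer within 6 mm of the marker clip's middle along the rail; all six balls lie in the catch tray or at the foot of its ramp; the cup stands upright (within 0.12 rad) on the bench, not touched by the robot (all of step 2 and all of step 3 and linear speed of pull_knob below 0.01 m/s and x of ball0_center in the frame of feeder between 0 and 0.17 m and y of ball0_center in the frame of feeder between -0.066 and 0.066 m and z of ball0_center in the frame of feeder between 0.008 and 0.06 m and x of ball1_center in the frame of feeder between 0 and 0.17 m and y of ball1_center in the frame of feeder between -0.066 and 0.066 m and z of ball1_center in the frame of feeder between 0.008 and 0.06 m and x of ball2_center in the frame of feeder between 0 and 0.17 m and y of ball2_center in the frame of feeder between -0.066 and 0.066 m and z of ball2_center in the frame of feeder between 0.008 and 0.06 m and x of ball3_center in the frame of feeder between 0 and 0.17 m and y of ball3_center in the frame of feeder between -0.066 and 0.066 m and z of ball3_center in the frame of feeder between 0.008 and 0.06 m and x of ball4_center in the frame of feeder between 0 and 0.17 m and y of ball4_center in the frame of feeder between -0.066 and 0.066 m and z of ball4_center in the frame of feeder between 0.008 and 0.06 m and x of ball5_center in the frame of feeder between 0 and 0.17 m and y of ball5_center in the frame of feeder between -0.066 and 0.066 m and z of ball5_center in the frame of feeder between 0.008 and 0.06 m); the arm keeps its last pose, push and grip.
It fails at once if a bystander is shifted by more than 30 mm (distance of any of flange, ring_gauge, vblock, oil_can, wrench, screwdriver from where it was at the start of the episode above 0.03 m).
It also fails if it takes over 72 s, if anything falls off the work surface, if the arm or the gripper's body presses on something with over 40 N, if the wrist force passes 120 N, or if a joint passes its speed limit or range.

## Working session

There is one attempt and no reset: what is moved stays moved. The work goes in short steps, Python scripts to look and compute and a tool call to move; the robot and the scene stay as the last step left them, time stands still between calls to the robot, and variables do not carry over. Pictures are saved under pics/ and viewed, at most 10 in all, crops included, and the job is handed in when it is done.

Besides the shell and the picture viewer there is one more tool, called by a JSON object that holds its "op" and its "data", one argument or row to a line. drive_tool: Moves the arm, as the interface text tells. Its arguments: {"type":"object","properties":{"rows":{"type":"array","items":{"type":"object","properties":{"offset":{"type":"array","items":{"type":"number"}},"rotation":{"type":"array","items":{"type":"number"}},"claw":{"type":"number"}}}},"force":{"type":"number"}},"required":["rows"]}

```bash
mkdir -p pics
python3 - <<'E'
from bench import get_obs, grab_frame
import cv2,numpy as np
o=get_obs();print({k:np.round(v,3).tolist() for k,v in o.items()})
for n in("scene","top"):
    f=grab_frame(n);cv2.imwrite(f"pics/{n}0.png",f["frame"][:,:,::-1])
    np.savez(f"{n}0.npz",**f);print(n,f["vfov"],f["cx"],f["cy"],f["R"].round(3).tolist(),f["t"].round(3))
E
```

```text
{'clock': 0.0, 'joints': [-1.223, 0.478, 0.022, 1.556, -0.012, 1.109, -0.083], 'qvel': [-0.003, -0.0, -0.0, -0.001, 0.0, 0.0, 0.001], 'tau': [0.001, -59.646, 1.608, -28.119, 0.012, 0.009, -0.0], 'tcp_pos': [0.297, 0.606, 0.23], 'orientation': [-0.71, -3.06, 0.003], 'contact_force': [1.136, 0.272, -0.108], 'moment': [-0.036, 0.029, 0.024], 'gripper_force': 0.0, 'grip_width': 0.085}
scene 46.95014504262993 315.761655175175 196.27861137211698 [[0.535, 0.845, 0.016], [0.674, -0.416, -0.611], [-0.509, 0.337, -0.792]] [-0.296 -0.34   1.892]
top 46.568323716344636 318.14806423120746 194.9041222145445 [[0.001, -1.0, 0.005], [-0.992, -0.002, -0.129], [0.129, -0.004, -0.992]] [-0.039  0.606  1.223]
```

View pics/top0.png

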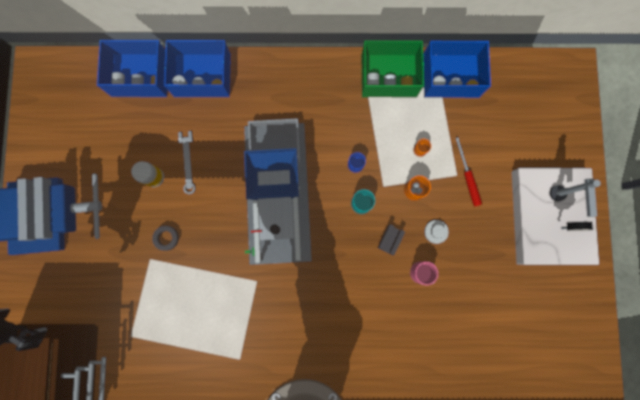

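View pics/scene0.png

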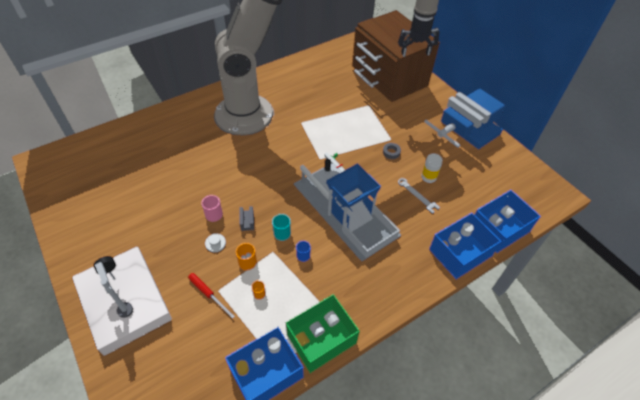

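The top view shows two orange cups: one at (418,187), larger, and one at (423,147), smaller. The blue (357,162), pink (425,273) and turquoise (363,202) ones are excluded. The larger orange cup at (418,187), scene (246,257), fits the description. The feeder's hopper is at (272,173), the knob at (275,229), the pointer at (257,231) and the green clip at (251,253). I'll measure these and enlarge a crop.

```bash
cat > h.py <<'E'
import numpy as np, cv2
def load(n): return dict(np.load(n))
def foc(f): return 200/np.tan(np.radians(float(f["vfov"]))/2)
def cloud(f):
    v,u=np.mgrid[:400,:640]; F=foc(f); z=f["z_map"]
    c=np.stack([(u-f["cx"])/F*z,(v-f["cy"])/F*z,z],-1)
    return (c-f["t"])@f["R"]   # R^T(c-t)
def ray(f,u,v,h):
    d=np.array([(u-f["cx"])/foc(f),(v-f["cy"])/foc(f),1])@f["R"]; o=-f["t"]@f["R"]
    return o+d*(h-o[2])/d[2]
def hsv(f): return cv2.cvtColor(f["frame"],cv2.COLOR_RGB2HSV)
E
python3 - <<'E'
from h import *
np.set_printoptions(precision=4,suppress=True)
ims=[]
for n in("top","scene"):
    f=load(n+"0.npz");P=cloud(f);H=hsv(f);ok=f["z_map"]>0
    print(n)
    for name,lo,hi in(("orange",(5,150,90),(17,255,255)),("green",(45,100,50),(80,255,255)),("red",(172,120,60),(180,255,255)),("red2",(0,150,60),(4,255,255))):
        m=cv2.inRange(H,lo,hi)
        k,l,s,c=cv2.connectedComponentsWithStats(m)
        for i in range(1,k):
            if s[i,4]<6 :continue
            q=P[(l==i)&ok]
            if not len(q) or q[:,2].max()<0.0 or s[i,4]>1500: continue
            print(name,c[i].round(1),s[i,4],"min",q.min(0),"max",q.max(0))
    b=cv2.inRange(H,(100,80,30),(130,255,255))>0
    hi=ok&(P[...,2]>.160)&(P[...,2]<.18)&(P[...,0]>.35)&(P[...,0]<.75)&(abs(P[...,1]-.15)<.2)
    q=P[hi];print("rim",len(q),cv2.minAreaRect(q[:,:2].astype(np.float32)*1000),q[:,2].mean())
    x=f["frame"][...,::-1]
    if n=="top": a=x[120:280,230:330];b2=x[130:230,370:470]
    else: a=x[140:260,290:410]; b2=x[210:310,190:290]
    ims+= [cv2.resize(a,(400,300) if 0 else (int(a.shape[1]*300/a.shape[0]),300),interpolation=cv2.INTER_CUBIC),cv2.resize(b2,(300,300),interpolation=cv2.INTER_CUBIC)]
W=lambda r:cv2.copyMakeBorder(r,0,0,0,700-r.shape[1],cv2.BORDER_CONSTANT)
cv2.imwrite("pics/crop1.png",np.vstack([W(np.hstack(ims[:2])),W(np.hstack(ims[2:]))]))
E
```

```text
top
orange [421.8 146.8] 188 min [ 0.722  -0.3468 -0.0023] max [ 0.7627 -0.3058  0.0543]
orange [106.5 197.7] 141 min [ 0.5764  0.5374 -0.0082] max [0.6242 0.5687 0.0065]
orange [101.4 213.4] 15 min [ 0.5538  0.5584 -0.0037] max [0.5626 0.5701 0.0041]
orange [130.6 229.5] 17 min [ 0.5041  0.4778 -0.0067] max [0.5213 0.4864 0.0045]
orange [166. 236.] 47 min [ 0.4851  0.3719 -0.005 ] max [0.5045 0.3946 0.005 ]
orange [123.6 314.2] 74 min [ 0.2645  0.4774 -0.0053] max [0.2991 0.4996 0.0051]
orange [120.2 332.3] 26 min [ 0.2224  0.491  -0.0046] max [0.2512 0.4986 0.0035]
orange [120.1 341.1] 7 min [ 0.2097  0.4902 -0.002 ] max [0.2177 0.4968 0.003 ]
orange [119.5 355.4] 40 min [ 0.1596  0.4884 -0.0063] max [0.197  0.4978 0.005 ]
green [252.8 250.8] 6 min [0.4494 0.1293 0.0088] max [0.4596 0.1428 0.0891]
green [247.7 251.2] 11 min [0.4519 0.136  0.0929] max [0.457  0.1462 0.1012]
red2 [472.4 188. ] 252 min [ 0.5835 -0.4827  0.0124] max [ 0.6763 -0.445   0.0345]
rim 355 ((644.36962890625, 77.7647933959961), (119.10877990722656, 128.29241943359375), 3.1545331478118896) 0.16868124921009553
s
[... 25868 characters left out ...]
ge [ 96.8 395.7] 62 min [ 0.7536 -0.8417 -0.0066] max [ 0.7956 -0.8039  0.0044]
orange [121.4 395.5] 28 min [ 0.8057 -0.7888 -0.0056] max [ 0.8178 -0.7564  0.0037]
orange [239.  393.3] 6 min [ 0.9642 -0.508  -0.0053] max [ 0.9747 -0.5046  0.0007]
orange [109.8 394.7] 10 min [ 0.7844 -0.8002 -0.0042] max [ 0.8015 -0.7935  0.0033]
orange [166.8 397.5] 6 min [ 0.8771 -0.6768 -0.0032] max [ 0.8818 -0.6659  0.0004]
green [335.  155.3] 7 min [0.4543 0.1365 0.0797] max [0.4599 0.1451 0.0985]
red2 [200.1 284.9] 208 min [ 0.5881 -0.484   0.0123] max [ 0.6821 -0.4454  0.0295]
rim 306 ((644.078369140625, 78.7186508178711), (122.66029357910156, 132.22108459472656), 3.0404417514801025) 0.1663566010369444
```

View pics/crop1.png

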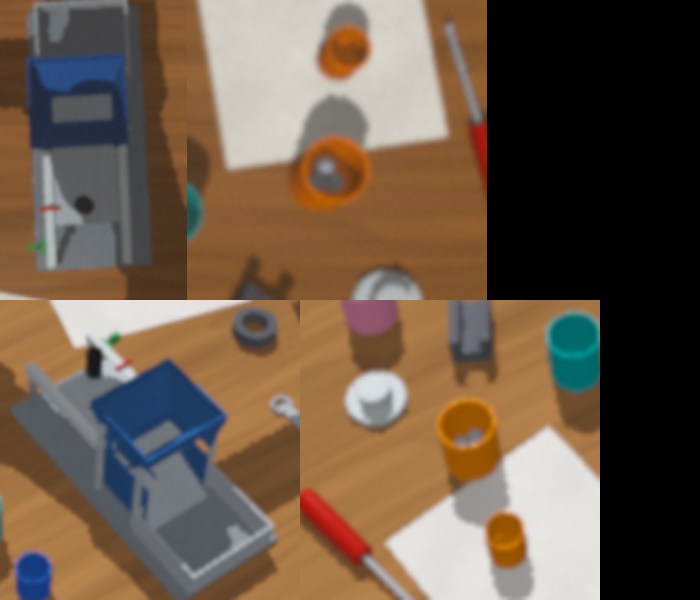

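The crop confirms it: the large orange cup is the one with the steel balls in it, and the small one is empty. Next I measure the cup, its neighbours and the feeder.

Run:
```python
from h import *
from scipy.optimize import least_squares
np.set_printoptions(precision=4,suppress=True)
yaw=np.radians(3.1);c0=np.array([.6443,.078]);ex=np.array([np.cos(yaw),np.sin(yaw)]);ey=np.array([-ex[1],ex[0]])
for n in("top","scene"):
    f=load(n+"0.npz");P=cloud(f);ok=f["z_map"]>0;H=hsv(f)
    def box(x,y,r,lo,hi): return ok&(np.hypot(P[...,0]-x,P[...,1]-y)<r)&(P[...,2]>lo)&(P[...,2]<hi)
    m=box(.63,-.31,.07,.055,.08)&(H[...,1]>120); q=P[m];
    # outline fit with known outer radius using side points
    s=P[box(.63,-.31,.07,.02,.08)&(H[...,1]>120)]
    r=least_squares(lambda p:np.hypot(q[:,0]-p[0],q[:,1]-p[1])-.0285,q[:,:2].mean(0),loss="soft_l1",f_scale=.002).x
    print(n,"cup rim fit",r,len(q),q[:,2].max(), "s ext",s.min(0),s.max(0))
    F=np.stack([(P[...,:2]-c0)@ex,(P[...,:2]-c0)@ey,P[...,2]],-1)
    k=ok&(F[...,2]>.12)&(F[...,2]<.17)&(F[...,0]<-.09)&(F[...,0]>-.2)&(abs(F[...,1])<.06)
    if k.any(): print("knob",k.sum(),F[k].min(0),F[k].max(0),np.median(F[k],0))
    for nm,mm in(("green",(H[...,0]>40)&(H[...,0]<85)&(H[...,1]>70)),("red",((H[...,0]<6)|(H[...,0]>172))&(H[...,1]>90))):
        k=ok&mm&(F[...,0]<-.08)&(F[...,0]>-.25)&(abs(F[...,1])<.1)&(F[...,2]>.07)
        v,u=np.where(k)
        if k.any(): print(nm,k.sum(),F[k].min(0),F[k].max(0),"mean",F[k].mean(0),"px",u.mean(),v.mean(),"ray F",[( (ray(f,u.mean(),v.mean(),h)[:2]-c0)@np.c_[ex,ey]).round(4) for h in(.09,.096)])
    # long feeder edges at rails height
    k=ok&(F[...,2]>.083)&(F[...,2]<.095)&(F[...,0]<-.07)&(F[...,0]>-.25)&(abs(F[...,1])<.07)
    for sgn in(1,-1):
        q=F[k&(F[...,1]*sgn>.04)]
        if len(q)>8: print("rail",sgn,len(q),np.polyfit(q[:,0],q[:,1],1),q[:,0].min())
```

```text
top cup rim fit [ 0.6272 -0.3064] 129 0.07816846902709036 s ext [ 0.5976 -0.3361  0.0203] [ 0.6572 -0.2772  0.0782]
knob 83 [-0.1466 -0.0126  0.1209] [-0.1245  0.0097  0.1579] [-0.1351 -0.0026  0.1526]
green 26 [-0.1969  0.0608  0.0805] [-0.1792  0.0805  0.1012] mean [-0.1869  0.0692  0.0914] px 249.84615384615384 251.19230769230768 ray F [array([-0.1868,  0.0694]), array([-0.1869,  0.0686])]
red 15 [-0.1368  0.0406  0.086 ] [-0.1337  0.0637  0.0975] mean [-0.1354  0.0504  0.0941] px 256.3333333333333 230.66666666666666 ray F [array([-0.1352,  0.0509]), array([-0.1356,  0.0502])]
rail 1 329 [-0.0307  0.0458] -0.21310947823022272
rail -1 324 [ 0.0318 -0.0466] -0.21344395151452578
scene cup rim fit [ 0.6282 -0.3063] 131 0.07413751935058795 s ext [ 0.5968 -0.336   0.0201] [ 0.6598 -0.2771  0.0741]
knob 72 [-0.1456 -0.0137  0.1203] [-0.1218  0.0099  0.1564] [-0.1307 -0.0035  0.1455]
green 13 [-0.1885  0.0681  0.0797] [-0.1807  0.0811  0.0985] mean [-0.1844  0.0737  0.0888] px 335.0769230769231 155.30769230769232 ray F [array([-0.1835,  0.073 ]), array([-0.1792,  0.0694])]
red 5 [-0.1365  0.044   0.0908] [-0.1341  0.059   0.0941] mean [-0.1352  0.0519  0.0924] px 338.6 165.8 ray F [array([-0.1368,  0.0533]), array([-0.1328,  0.0498])]
rail 1 112 [-0.0536  0.043 ] -0.21703454205968914
rail -1 163 [ 0.0411 -0.0453] -0.2161741681459725
```

{"op": "drive_tool", "data": {
  "rows": [
    {"offset":[-0.4,0,-0.3],"rotation":[0,0,0],"claw":1},
    {"offset":[-0.8,0.1,-0.3],"rotation":[0,0,0.06],"claw":1},
    {"offset":[-1,0.15,-0.3],"rotation":[0,0,0.1],"claw":1},
    {"offset":[-1,0.15,-0.3],"rotation":[0,0,0.1],"claw":1}
  ]
}}

```text
clock: 0.43
tcp_pos: [0.4439, 0.5592, 0.2771]
orientation: [1.018, 2.971, 0.001]
contact_force: [-0.0, 0.8, -0.4]
grip_width: 0.0856
gripper_force: 0.0
```

{"op": "drive_tool", "data": {
  "rows": [
    {"offset":[-0.5,-0.42,0],"rotation":[0,0,0],"claw":1},
    {"offset":[-1,-0.85,0],"rotation":[0,0,0],"claw":1},
    {"offset":[-1,-0.85,0],"rotation":[0,0,0],"claw":1},
    {"offset":[-1,-0.85,0],"rotation":[0,0,0],"claw":1},
    {"offset":[-1,-0.85,0],"rotation":[0,0,0],"claw":1}
  ]
}}

```text
clock: 0.85
tcp_pos: [0.4838, 0.3632, 0.2759]
orientation: [1.017, 2.972, -0.003]
contact_force: [-0.3, -0.6, 0.6]
grip_width: 0.0855
gripper_force: 0.0
```

{"op": "drive_tool", "data": {
  "rows": [
    {"offset":[-1,-0.85,0],"rotation":[0,0,0],"claw":1},
    {"offset":[-1,-0.85,0],"rotation":[0,0,0],"claw":1},
    {"offset":[-1,-0.85,0],"rotation":[0,0,0],"claw":1},
    {"offset":[-1,-0.85,0],"rotation":[0,0,0],"claw":1},
    {"offset":[-1,-0.85,0],"rotation":[0,0,0],"claw":1}
  ]
}}

```text
clock: 1.27
tcp_pos: [0.5243, 0.1707, 0.2762]
orientation: [1.017, 2.972, -0.002]
contact_force: [1.1, -0.5, 0.3]
grip_width: 0.0852
gripper_force: 0.0
```

{"op": "drive_tool", "data": {
  "rows": [
    {"offset":[-1,-0.85,0],"rotation":[0,0,0],"claw":1},
    {"offset":[-1,-0.85,0],"rotation":[0,0,0],"claw":1},
    {"offset":[-1,-0.85,0],"rotation":[0,0,0],"claw":1},
    {"offset":[-1,-0.85,0],"rotation":[0,0,0],"claw":1},
    {"offset":[-1,-0.85,0],"rotation":[0,0,0],"claw":1}
  ]
}}

```text
clock: 1.68
tcp_pos: [0.5649, -0.0217, 0.2762]
orientation: [1.017, 2.972, -0.002]
contact_force: [0.2, -0.4, 0.3]
grip_width: 0.0855
gripper_force: 0.0
```

{"op": "drive_tool", "data": {
  "rows": [
    {"offset":[-1,-0.85,0],"rotation":[0,0,0.1],"claw":1},
    {"offset":[-1,-0.85,0],"rotation":[0,0,0.2],"claw":1},
    {"offset":[-1,-0.85,0],"rotation":[0,0,0.3],"claw":1},
    {"offset":[-1,-0.85,0],"rotation":[0,0,0.4],"claw":1},
    {"offset":[-1,-0.85,0],"rotation":[0,0,0.5],"claw":1},
    {"offset":[-1,-0.85,0],"rotation":[0,0,0.6],"claw":1},
    {"offset":[-1,-0.85,0],"rotation":[0,0,0.67],"claw":1},
    {"offset":[-1,-0.85,0],"rotation":[0,0,0.67],"claw":1},
    {"offset":[-1,-0.85,0],"rotation":[0,0,0.67],"claw":1},
    {"offset":[-1,-0.85,0],"rotation":[0,0,0.67],"claw":1},
    {"offset":[-1,-0.85,0],"rotation":[0,0,0.67],"claw":1},
    {"offset":[-1,-0.85,0],"rotation":[0,0,0.67],"claw":1}
  ]
}}

```text
clock: 2.68
tcp_pos: [0.606, -0.2095, 0.2757]
orientation: [-2.642, -1.699, 0.002]
contact_force: [0.1, 0.4, -0.5]
grip_width: 0.0854
gripper_force: 0.0
```

```bash
cat >> h.py <<'E'
from scipy.spatial.transform import Rotation as Ro
def go(pos,R=None):
    from bench import get_obs
    o=get_obs();T=Ro.from_rotvec(o["orientation"]); R=R or T
    print("t",round(o["clock"],2),"tcp",np.round(o["tcp_pos"],4),"q",np.round(o["joints"],2),"F",np.round(o["contact_force"],1),"w",o["grip_width"])
    print("offset",(T.inv().apply(np.array(pos)-o["tcp_pos"])/.15).round(3),"rot",((T.inv()*R).as_rotvec()/2).round(3))
def down(a):  # tool down, tool y along world angle a(rad) , x = CCW tangent
    y=[np.cos(a),np.sin(a),0];x=[-y[1],y[0],0]
    return Ro.from_matrix(np.array([x,y,[0,0,-1.]]).T)
E
python3 -c "
from h import *
go([.6277,-.3064,.04],down(np.arctan2(-.3064,.6277)))"
```

```text
t 2.68 tcp [ 0.606  -0.2095  0.2757] q [-0.25  0.45  0.69  1.62 -0.3   1.18  0.08] F [ 0.1  0.4 -0.5] w 0.08536504447130726
offset [-0.527  0.401  1.571] rot [-0.001  0.     0.013]
```

{"op": "drive_tool", "data": {
  "rows": [
    {"offset":[-0.53,0.4,0.5],"rotation":[0,0,0.013],"claw":1},
    {"offset":[-0.53,0.4,0.9],"rotation":[0,0,0.013],"claw":1},
    {"offset":[-0.53,0.4,0.9],"rotation":[0,0,0.013],"claw":1},
    {"offset":[-0.53,0.4,0.9],"rotation":[0,0,0.013],"claw":1},
    {"offset":[-0.53,0.4,0.9],"rotation":[0,0,0.013],"claw":1},
    {"offset":[-0.53,0.4,0.9],"rotation":[0,0,0.013],"claw":1}
  ]
}}

```text
clock: 3.18
tcp_pos: [0.626, -0.3077, 0.1382]
orientation: [-2.659, -1.666, 0.006]
contact_force: [0.4, -0.3, 1.2]
grip_width: 0.0857
gripper_force: 0.0
```

Run:
```python
from h import *
from bench import grab_frame
f=grab_frame("wrist");cv2.imwrite("pics/w1.png",f["frame"][...,::-1])
P=cloud(f);H=hsv(f);ok=f["z_map"]>0
m=ok&(P[...,2]>.06)&(P[...,2]<.08)&(np.hypot(P[...,0]-.628,P[...,1]+.306)<.06)&(H[...,1]>120)&(H[...,0]<25)
q=P[m];print(len(q), q.min(0),q.max(0)) if len(q) else print("none")
go([.6277,-.3064,.036],down(np.arctan2(-.3064,.6277)))
```

```text
1407 [ 0.5961982  -0.33486788  0.06000467] [ 0.65607592 -0.27558166  0.07109992]
t 3.23 tcp [ 0.6277 -0.307   0.1407] q [-0.03  0.68  0.61  1.6  -0.44  1.01  0.26] F [0.8 0.5 0.8] w 0.08505691769557427
offset [ 0.004 -0.     0.698] rot [-0.001  0.     0.002]
```

View pics/w1.png

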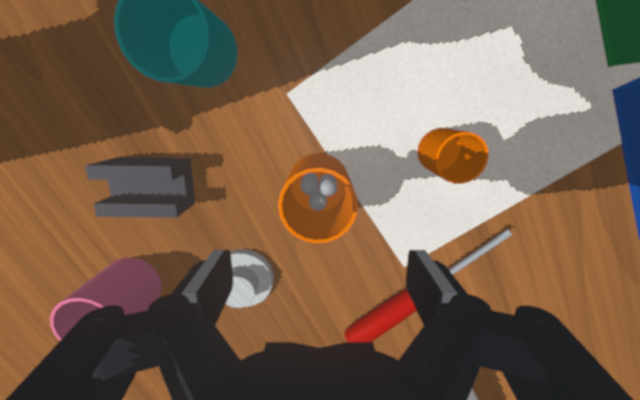

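The wrist view shows the cup at (318,205), with the balls in it, centred between the fingers. The flange (245,278) and the screwdriver (380,315) lie below fingertip height. I'll descend and grip.

{"op": "drive_tool", "data": {
  "rows": [
    {"offset":[0,0,0.2],"rotation":[0,0,0],"claw":1},
    {"offset":[0,0,0.4],"rotation":[0,0,0],"claw":1},
    {"offset":[0,0,0.55],"rotation":[0,0,0],"claw":1},
    {"offset":[0,0,0.7],"rotation":[0,0,0],"claw":1},
    {"offset":[0,0,0.7],"rotation":[0,0,0],"claw":1},
    {"offset":[0,0,0.7],"rotation":[0,0,0],"claw":0.8},
    {"offset":[0,0,0.7],"rotation":[0,0,0],"claw":0.6},
    {"offset":[0,0,0.7],"rotation":[0,0,0],"claw":0.4},
    {"offset":[0,0,0.7],"rotation":[0,0,0],"claw":0.3},
    {"offset":[0,0,0.7],"rotation":[0,0,0],"claw":0.3},
    {"offset":[0,0,0.7],"rotation":[0,0,0],"claw":0.3},
    {"offset":[0,0,0.7],"rotation":[0,0,0],"claw":0.3}
  ],
  "force": 40
}}

```text
clock: 4.23
tcp_pos: [0.6298, -0.3072, 0.0397]
orientation: [2.659, 1.668, 0.005]
contact_force: [-2.2, 2.5, 7.1]
grip_width: 0.06
gripper_force: 43.3
```

{"op": "drive_tool", "data": {
  "rows": [
    {"offset":[0,0,-0.1],"rotation":[0,0,0],"claw":0.3},
    {"offset":[0,0,-0.3],"rotation":[0,0,0],"claw":0.3},
    {"offset":[0,0,-0.5],"rotation":[0,0,0],"claw":0.3},
    {"offset":[0,0,-0.75],"rotation":[0,0,0],"claw":0.3},
    {"offset":[0,0,-1],"rotation":[0,0,0],"claw":0.3},
    {"offset":[0,0,-1],"rotation":[0,0,0],"claw":0.3},
    {"offset":[0,0,-1],"rotation":[0,0,0],"claw":0.3}
  ]
}}

```text
clock: 4.82
tcp_pos: [0.6298, -0.3084, 0.1913]
orientation: [2.657, 1.665, 0.007]
contact_force: [-0.2, 1.5, -2.7]
grip_width: 0.0596
gripper_force: 44.5
```

Run:
```python
from h import *
from bench import grab_frame
f=grab_frame("scene");cv2.imwrite("pics/s2.png",f["frame"][...,::-1])
P=cloud(f);H=hsv(f);ok=f["z_map"]>0
m=ok&(P[...,2]>.05)&(np.hypot(P[...,0]-.628,P[...,1]+.306)<.07)&(H[...,1]>150)&(H[...,0]<22)&(P[...,2]<.4)
q=P[m];print(len(q), q.min(0),q.max(0)) if len(q) else print("none")
go([.65,-.16,.33])
```

```text
325 [ 0.60801305 -0.34762506  0.14908096] [ 0.6837689  -0.2802221   0.30150703]
t 4.87 tcp [ 0.6286 -0.3072  0.1886] q [-0.05  0.63  0.64  1.56 -0.41  1.08  0.24] F [-0.4 -0.8 -2.9] w 0.059597114289852385
offset [ 0.946 -0.296 -0.943] rot [0. 0. 0.]
```

{"op": "drive_tool", "data": {
  "rows": [
    {"offset":[0.3,0,-0.3],"rotation":[0,0,0],"claw":0.3},
    {"offset":[0.6,-0.1,-0.6],"rotation":[0,0.05,0],"claw":0.3},
    {"offset":[0.9,-0.2,-0.8],"rotation":[0,0.1,0],"claw":0.3},
    {"offset":[0.9,-0.2,-0.8],"rotation":[0,0.15,0],"claw":0.3},
    {"offset":[0.9,-0.2,-0.8],"rotation":[0,0.15,0],"claw":0.3},
    {"offset":[0.9,-0.2,-0.8],"rotation":[0,0.15,0],"claw":0.3}
  ]
}}

```text
clock: 5.37
tcp_pos: [0.6609, -0.1696, 0.3084]
orientation: [-2.503, -1.575, -0.384]
contact_force: [0.9, 0.6, -1.7]
grip_width: 0.0596
gripper_force: 44.7
```

```bash
python3 -c "
from h import *
go([.65,-.16,.33])"
```

```text
t 5.37 tcp [ 0.6609 -0.1696  0.3084] q [-0.09  0.46  0.56  1.52 -0.57  1.26  0.17] F [ 0.9  0.6 -1.7] w 0.059592463239048155
offset [ 0.068 -0.093 -0.13 ] rot [0. 0. 0.]
```

Positive tilt drives q5 toward its short limit, so I'll pour with negative tilt, with the tool pointing to −y. Next I compute the move over the hopper.

```bash
python3 -c "
from h import *
go([.655,-.07,.30],down(np.radians(-11)))"
```

```text
t 5.37 tcp [ 0.6609 -0.1696  0.3084] q [-0.09  0.46  0.56  1.52 -0.57  1.26  0.17] F [ 0.9  0.6 -1.7] w 0.059592463239048155
offset [ 0.538 -0.323  0.226] rot [ 0.02  -0.151 -0.127]
```

{"op": "drive_tool", "data": {
  "rows": [
    {"offset":[0.18,-0.1,0.08],"rotation":[0.007,-0.05,-0.042],"claw":0.3},
    {"offset":[0.36,-0.2,0.15],"rotation":[0.014,-0.1,-0.084],"claw":0.3},
    {"offset":[0.54,-0.32,0.226],"rotation":[0.02,-0.15,-0.127],"claw":0.3},
    {"offset":[0.54,-0.32,0.226],"rotation":[0.02,-0.15,-0.127],"claw":0.3},
    {"offset":[0.54,-0.32,0.226],"rotation":[0.02,-0.15,-0.127],"claw":0.3}
  ]
}}

```text
clock: 5.78
tcp_pos: [0.655, -0.065, 0.2946]
orientation: [-2.411, -2.008, 0.009]
contact_force: [-0.3, -0.9, -1.5]
grip_width: 0.0594
gripper_force: 44.7
```

```bash
python3 -c "
from h import *
go([.6451,.063,.28],down(np.radians(3)))"
```

```text
t 5.78 tcp [ 0.655  -0.065   0.2946] q [-0.4   0.45  0.58  1.55 -0.25  1.23  0.04] F [-0.3 -0.9 -1.5] w 0.05943914679320069
offset [ 0.828 -0.219  0.097] rot [-0.004  0.    -0.117]
```

{"op": "drive_tool", "data": {
  "rows": [
    {"offset":[0.27,-0.07,0.03],"rotation":[0,0,-0.03],"claw":0.3},
    {"offset":[0.55,-0.15,0.06],"rotation":[0,0,-0.07],"claw":0.3},
    {"offset":[0.83,-0.22,0.1],"rotation":[0,0,-0.117],"claw":0.3},
    {"offset":[0.83,-0.22,0.15],"rotation":[0,0,-0.117],"claw":0.3},
    {"offset":[0.83,-0.22,0.25],"rotation":[0,0,-0.117],"claw":0.3},
    {"offset":[0.83,-0.22,0.25],"rotation":[0,0,-0.117],"claw":0.3},
    {"offset":[0.83,-0.22,0.25],"rotation":[0,0,-0.117],"claw":0.3}
  ]
}}

```text
clock: 6.37
tcp_pos: [0.6455, 0.0534, 0.2585]
orientation: [-2.179, -2.26, 0.01]
contact_force: [-0.1, -0.6, -2.1]
grip_width: 0.0593
gripper_force: 44.6
```

```bash
python3 -c "
from h import *
go([.6451,.063,.25],down(np.radians(3)))"
```

```text
t 6.37 tcp [0.6455 0.0534 0.2585] q [-0.54  0.44  0.5   1.62 -0.22  1.15  0.05] F [-0.1 -0.6 -2.1] w 0.059293461651360534
offset [0.064 0.    0.056] rot [-0.003  0.001 -0.008]
```

{"op": "drive_tool", "data": {
  "rows": [
    {"offset":[0.03,0,0],"rotation":[0,-0.06,0],"claw":0.3},
    {"offset":[0,0,0],"rotation":[0,-0.12,0],"claw":0.3},
    {"offset":[-0.02,0,-0.02],"rotation":[0,-0.18,0],"claw":0.3},
    {"offset":[-0.04,0,-0.03],"rotation":[0,-0.24,0],"claw":0.3},
    {"offset":[-0.06,0,-0.04],"rotation":[0,-0.3,0],"claw":0.3},
    {"offset":[-0.08,0,-0.06],"rotation":[0,-0.37,0],"claw":0.3},
    {"offset":[-0.09,0,-0.07],"rotation":[0,-0.44,0],"claw":0.3},
    {"offset":[-0.09,0,-0.07],"rotation":[0,-0.44,0],"claw":0.3},
    {"offset":[-0.09,0,-0.07],"rotation":[0,-0.44,0],"claw":0.3}
  ]
}}

```text
clock: 7.12
tcp_pos: [0.6468, 0.0441, 0.2685]
orientation: [1.655, 1.729, -0.786]
contact_force: [0.7, -0.6, -2.7]
grip_width: 0.06
gripper_force: 44.7
```

Run:
```python
from h import *
from bench import get_obs,grab_frame
f=grab_frame("scene");cv2.imwrite("pics/s3.png",f["frame"][...,::-1])
o=get_obs();T=Ro.from_rotvec(o["orientation"]).as_matrix()
print("rim",o["tcp_pos"]-.031*T[:,2],"toolz",T[:,2])
go([.6451,.063,.25])
```

```text
rim [0.6462613  0.06591338 0.28990319] toolz [ 0.0278353  -0.77001354 -0.63742007]
t 7.17 tcp [0.6471 0.042  0.2701] q [-0.99  0.71  0.74  1.59  0.4   1.3  -0.45] F [-0.  -1.  -1.3] w 0.05983078090770723
offset [ 0.193 -0.008 -0.022] rot [0. 0. 0.]
```

View pics/s3.png

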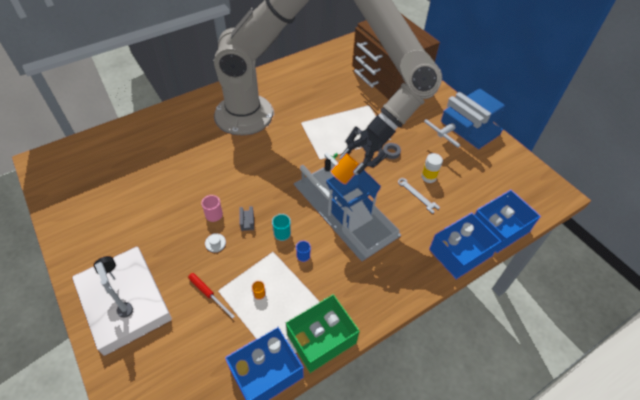

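The scene view shows the cup (345,168) tilted 50° above the hopper (352,187), with the wrist clear of everything. I'll carry on to about 110°, slowly.

{"op": "drive_tool", "data": {
  "rows": [
    {"offset":[-0.04,0,-0.01],"rotation":[0,-0.06,0],"claw":0.3},
    {"offset":[-0.08,0,-0.02],"rotation":[0,-0.12,0],"claw":0.3},
    {"offset":[-0.1,0,-0.03],"rotation":[0,-0.18,0],"claw":0.3},
    {"offset":[-0.12,0,-0.04],"rotation":[0,-0.22,0],"claw":0.3},
    {"offset":[-0.12,0,-0.05],"rotation":[0,-0.26,0],"claw":0.3},
    {"offset":[-0.13,0,-0.05],"rotation":[0,-0.29,0],"claw":0.3},
    {"offset":[-0.14,0,-0.06],"rotation":[0,-0.32,0],"claw":0.3},
    {"offset":[-0.14,0,-0.06],"rotation":[0,-0.34,0],"claw":0.3},
    {"offset":[-0.15,0,-0.06],"rotation":[0,-0.36,0],"claw":0.3},
    {"offset":[-0.15,0,-0.07],"rotation":[0,-0.38,0],"claw":0.3},
    {"offset":[-0.16,0,-0.08],"rotation":[0,-0.4,0],"claw":0.3},
    {"offset":[-0.16,0,-0.08],"rotation":[0,-0.42,0],"claw":0.3},
    {"offset":[-0.17,0,-0.09],"rotation":[0,-0.44,0],"claw":0.3},
    {"offset":[-0.17,0,-0.09],"rotation":[0,-0.46,0],"claw":0.3},
    {"offset":[-0.18,0,-0.1],"rotation":[0,-0.49,0],"claw":0.3},
    {"offset":[-0.18,0,-0.1],"rotation":[0,-0.52,0],"claw":0.3},
    {"offset":[-0.18,0,-0.1],"rotation":[0,-0.52,0],"claw":0.3},
    {"offset":[-0.18,0,-0.1],"rotation":[0,-0.52,0],"claw":0.3},
    {"offset":[-0.18,0,-0.1],"rotation":[0,-0.52,0],"claw":0.3},
    {"offset":[-0.18,0,-0.1],"rotation":[0,-0.52,0],"claw":0.3}
  ]
}}

```text
clock: 8.83
tcp_pos: [0.6476, 0.0367, 0.3021]
orientation: [0.925, 0.963, -1.321]
contact_force: [-0.7, -0.3, 0.3]
grip_width: 0.0596
gripper_force: 44.9
```

Run:
```python
from h import *
from bench import get_obs,grab_frame
a=grab_frame("scene");b=grab_frame("top");c=grab_frame("wrist")
z=lambda f,y,x,s:cv2.resize(f["frame"][y:y+s,x:x+s,::-1],(390,390),interpolation=cv2.INTER_CUBIC)
cv2.imwrite("pics/p4.png",np.hstack([z(a,110,290,140),cv2.resize(c["frame"][...,::-1],(390,390))]))
o=get_obs();T=Ro.from_rotvec(o["orientation"]).as_matrix()
print("rim",o["tcp_pos"]-.031*T[:,2],"toolz",T[:,2]);go(o["tcp_pos"])
```

```text
rim [0.64630169 0.06579478 0.29123153] toolz [ 0.03723661 -0.93902468  0.34182757]
t 8.98 tcp [0.6475 0.0367 0.3018] q [-1.12  1.28  0.92  1.59  0.8   1.55 -0.68] F [-0.3  0.3 -1.2] w 0.05966884354033737
offset [0. 0. 0.] rot [0. 0. 0.]
```

View pics/p4.png

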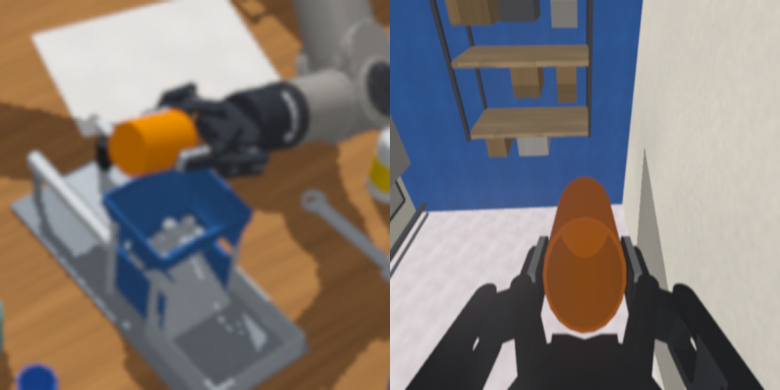

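The scene crop shows balls on the hopper's floor at crop (180,230), and the wrist view shows the cup empty (585,250). I'll turn the cup back upright.

{"op": "drive_tool", "data": {
  "rows": [
    {"offset":[0.04,0,0],"rotation":[0,0.06,0],"claw":0.3},
    {"offset":[0.08,0,-0.02],"rotation":[0,0.12,0],"claw":0.3},
    {"offset":[0.1,0,-0.03],"rotation":[0,0.18,0],"claw":0.3},
    {"offset":[0.12,0,-0.04],"rotation":[0,0.24,0],"claw":0.3},
    {"offset":[0.14,0,-0.05],"rotation":[0,0.3,0],"claw":0.3},
    {"offset":[0.16,0,-0.06],"rotation":[0,0.36,0],"claw":0.3},
    {"offset":[0.17,0,-0.08],"rotation":[0,0.42,0],"claw":0.3},
    {"offset":[0.18,0,-0.1],"rotation":[0,0.48,0],"claw":0.3},
    {"offset":[0.19,0,-0.12],"rotation":[0,0.54,0],"claw":0.3},
    {"offset":[0.2,0,-0.14],"rotation":[0,0.6,0],"claw":0.3},
    {"offset":[0.2,0,-0.16],"rotation":[0,0.66,0],"claw":0.3},
    {"offset":[0.2,0,-0.18],"rotation":[0,0.72,0],"claw":0.3},
    {"offset":[0.2,0,-0.2],"rotation":[0,0.78,0],"claw":0.3},
    {"offset":[0.2,0,-0.23],"rotation":[0,0.84,0],"claw":0.3},
    {"offset":[0.2,0,-0.25],"rotation":[0,0.9,0],"claw":0.3},
    {"offset":[0.19,0,-0.28],"rotation":[0,0.96,0],"claw":0.3},
    {"offset":[0.19,0,-0.28],"rotation":[0,0.96,0],"claw":0.3},
    {"offset":[0.19,0,-0.28],"rotation":[0,0.96,0],"claw":0.3}
  ]
}}

```text
clock: 10.48
tcp_pos: [0.6459, 0.0627, 0.2607]
orientation: [2.182, 2.258, -0.006]
contact_force: [-0.3, 0.6, -0.6]
grip_width: 0.0597
gripper_force: 44.8
```

```bash
python3 -c "
from h import *
go([.65,-.08,.28],down(np.radians(-7)))"
```

```text
t 10.48 tcp [0.6459 0.0627 0.2607] q [-0.54  0.44  0.48  1.61 -0.21  1.14  0.03] F [-0.3  0.6 -0.6] w 0.05974692273308189
offset [-0.952 -0.005 -0.125] rot [-0.001  0.002  0.078]
```

{"op": "drive_tool", "data": {
  "rows": [
    {"offset":[-0.25,0,-0.1],"rotation":[0,0,0.02],"claw":0.3},
    {"offset":[-0.5,0,-0.12],"rotation":[0,0,0.04],"claw":0.3},
    {"offset":[-0.75,0,-0.12],"rotation":[0,0,0.06],"claw":0.3},
    {"offset":[-0.95,0,-0.12],"rotation":[0,0,0.08],"claw":0.3},
    {"offset":[-0.95,0,-0.12],"rotation":[0,0,0.08],"claw":0.3},
    {"offset":[-0.95,0,-0.12],"rotation":[0,0,0.08],"claw":0.3}
  ]
}}

```text
clock: 10.98
tcp_pos: [0.6514, -0.0764, 0.2775]
orientation: [2.352, 2.082, -0.009]
contact_force: [0.2, 0.6, -1.3]
grip_width: 0.0594
gripper_force: 44.8
```

Run:
```python
from h import *
from bench import grab_frame
go([.64,-.22,.22],down(np.radians(-18)))
f=grab_frame("top");x=f["frame"][140:205,240:305,::-1]
cv2.imwrite("pics/t5.png",cv2.resize(x,(520,520),interpolation=cv2.INTER_CUBIC))
```

```text
t 10.98 tcp [ 0.6514 -0.0764  0.2775] q [-0.37  0.45  0.55  1.58 -0.24  1.19  0.11] F [ 0.2  0.6 -1.3] w 0.05943917209755388
offset [-0.957  0.042  0.388] rot [-0.001  0.003  0.096]
```

View pics/t5.png

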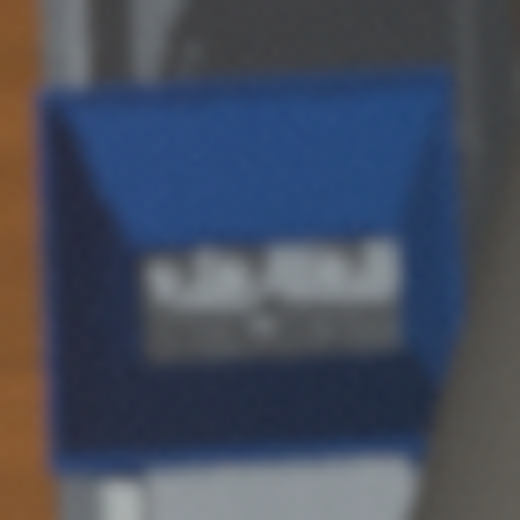

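The balls sit along the throat's far row (150–400, 270), too blurred to count from here. The wrist camera will check them later. I'll take the cup back to its spot.

{"op": "drive_tool", "data": {
  "rows": [
    {"offset":[-0.25,0,0.1],"rotation":[0,0,0.02],"claw":0.3},
    {"offset":[-0.5,0.02,0.2],"rotation":[0,0,0.05],"claw":0.3},
    {"offset":[-0.75,0.04,0.3],"rotation":[0,0,0.07],"claw":0.3},
    {"offset":[-0.95,0.04,0.39],"rotation":[0,0,0.1],"claw":0.3},
    {"offset":[-0.95,0.04,0.39],"rotation":[0,0,0.1],"claw":0.3},
    {"offset":[-0.95,0.04,0.39],"rotation":[0,0,0.1],"claw":0.3}
  ]
}}

```text
clock: 11.53
tcp_pos: [0.6398, -0.2175, 0.2181]
orientation: [-2.546, -1.838, 0.009]
contact_force: [-0.3, 0.2, -0.3]
grip_width: 0.0592
gripper_force: 44.8
```

Run:
```python
from h import *
go([.627,-.306,.12],down(np.radians(-26)))
```

```text
t 11.53 tcp [ 0.6398 -0.2175  0.2181] q [-0.16  0.55  0.59  1.59 -0.33  1.11  0.18] F [-0.3  0.2 -0.3] w 0.059187130001608926
offset [-0.584  0.108  0.656] rot [-0.002  0.002  0.067]
```

{"op": "drive_tool", "data": {
  "rows": [
    {"offset":[-0.25,0.05,0.2],"rotation":[0,0,0.02],"claw":0.3},
    {"offset":[-0.5,0.1,0.4],"rotation":[0,0,0.05],"claw":0.3},
    {"offset":[-0.58,0.11,0.6],"rotation":[-0.002,0.002,0.067],"claw":0.3},
    {"offset":[-0.58,0.11,0.65],"rotation":[-0.002,0.002,0.067],"claw":0.3},
    {"offset":[-0.58,0.11,0.65],"rotation":[-0.002,0.002,0.067],"claw":0.3},
    {"offset":[-0.58,0.11,0.65],"rotation":[-0.002,0.002,0.067],"claw":0.3}
  ]
}}

```text
clock: 12.03
tcp_pos: [0.6301, -0.3025, 0.1219]
orientation: [-2.66, -1.67, -0.006]
contact_force: [-0.0, 0.2, -0.6]
grip_width: 0.0597
gripper_force: 44.8
```

Run:
```python
from h import *
go([.627,-.306,.041],down(np.radians(-26)))
```

```text
t 12.03 tcp [ 0.6301 -0.3025  0.1219] q [-0.01  0.69  0.56  1.61 -0.43  0.97  0.25] F [-0.   0.2 -0.6] w 0.05966133451679698
offset [-0.032 -0.009  0.539] rot [ 0.    -0.002  0.002]
```

{"op": "drive_tool", "data": {
  "rows": [
    {"offset":[-0.03,0,0.2],"rotation":[0,0,0],"claw":0.3},
    {"offset":[-0.03,0,0.35],"rotation":[0,0,0],"claw":0.3},
    {"offset":[-0.03,0,0.46],"rotation":[0,0,0],"claw":0.3},
    {"offset":[-0.03,0,0.52],"rotation":[0,0,0],"claw":0.3},
    {"offset":[-0.03,0,0.54],"rotation":[0,0,0],"claw":0.3},
    {"offset":[-0.03,0,0.54],"rotation":[0,0,0],"claw":0.3},
    {"offset":[-0.03,0,0.54],"rotation":[0,0,0],"claw":0.3}
  ]
}}

```text
clock: 12.62
tcp_pos: [0.6282, -0.3098, 0.0431]
orientation: [2.662, 1.664, 0.008]
contact_force: [0.1, 0.3, -1.0]
grip_width: 0.0596
gripper_force: 44.8
```

{"op": "drive_tool", "data": {
  "rows": [
    {"offset":[0,0,0.015],"rotation":[0,0,0],"claw":0.3},
    {"offset":[0,0,0.027],"rotation":[0,0,0],"claw":0.3},
    {"offset":[0,0,0.027],"rotation":[0,0,0],"claw":0.3},
    {"offset":[0,0,0.027],"rotation":[0,0,0],"claw":0.3}
  ]
}}

```text
clock: 12.95
tcp_pos: [0.6281, -0.3105, 0.0397]
orientation: [2.663, 1.662, 0.009]
contact_force: [-0.7, 1.7, 8.7]
grip_width: 0.0594
gripper_force: 45.6
```

Contact with the bench (8.7 N). I'll release, let it settle, then retract.

{"op": "drive_tool", "data": {
  "rows": [
    {"offset":[0,0,-0.01],"rotation":[0,0,0],"claw":0.72},
    {"offset":[0,0,-0.01],"rotation":[0,0,0],"claw":0.8},
    {"offset":[0,0,-0.01],"rotation":[0,0,0],"claw":0.9},
    {"offset":[0,0,-0.01],"rotation":[0,0,0],"claw":1},
    {"offset":[0,0,-0.01],"rotation":[0,0,0],"claw":1},
    {"offset":[0,0,-0.01],"rotation":[0,0,0],"claw":1},
    {"offset":[0,0,-0.01],"rotation":[0,0,0],"claw":1},
    {"offset":[0,0,-0.2],"rotation":[0,0,0],"claw":1},
    {"offset":[0,0,-0.4],"rotation":[0,0,0],"claw":1},
    {"offset":[0,0,-0.6],"rotation":[0,0,0],"claw":1},
    {"offset":[0,0,-0.8],"rotation":[0,0,0],"claw":1},
    {"offset":[0,0,-1],"rotation":[0,0,0],"claw":1},
    {"offset":[0,0,-1],"rotation":[0,0,0],"claw":1},
    {"offset":[0,0,-1],"rotation":[0,0,0],"claw":1}
  ]
}}

```text
clock: 14.12
tcp_pos: [0.6272, -0.3111, 0.1896]
orientation: [2.662, 1.661, 0.009]
contact_force: [-0.9, 0.4, -1.3]
grip_width: 0.0852
gripper_force: 0.0
```

Run:
```python
from h import *
from bench import grab_frame
np.set_printoptions(precision=4,suppress=True)
f=grab_frame("scene");P=cloud(f);H=hsv(f);ok=f["z_map"]>0
m=ok&(P[...,2]>.01)&(P[...,2]<.09)&(np.hypot(P[...,0]-.628,P[...,1]+.306)<.07)&(H[...,1]>150)&(H[...,0]<22)
print("cup",P[m].min(0),P[m].max(0))
go([.58,-.17,.27],down(np.radians(-12)))
```

```text
cup [ 0.5993 -0.3419  0.0101] [ 0.6612 -0.2824  0.0752]
t 14.17 tcp [ 0.6263 -0.3103  0.1877] q [-0.02  0.62  0.6   1.57 -0.39  1.07  0.23] F [-0.5 -0.3 -0.2] w 0.08534846191775428
offset [ 0.706 -0.687 -0.549] rot [ 0.002 -0.001 -0.123]
```

{"op": "drive_tool", "data": {
  "rows": [
    {"offset":[0.2,-0.2,-0.3],"rotation":[0,0,-0.03],"claw":1},
    {"offset":[0.4,-0.4,-0.55],"rotation":[0,0,-0.06],"claw":1},
    {"offset":[0.6,-0.6,-0.55],"rotation":[0,0,-0.1],"claw":1},
    {"offset":[0.7,-0.7,-0.55],"rotation":[0,0,-0.123],"claw":1},
    {"offset":[0.7,-0.7,-0.55],"rotation":[0,0,-0.123],"claw":1},
    {"offset":[0.7,-0.7,-0.55],"rotation":[0,0,-0.123],"claw":1}
  ]
}}

```text
clock: 14.67
tcp_pos: [0.5774, -0.1653, 0.269]
orientation: [-2.433, -1.984, -0.006]
contact_force: [-0.2, -0.3, -0.7]
grip_width: 0.0851
gripper_force: 0.0
```

Run:
```python
from h import *
go([.55,-.03,.29],down(np.radians(3.1)))
```

```text
t 14.67 tcp [ 0.5774 -0.1653  0.269 ] q [-0.28  0.36  0.6   1.73 -0.23  1.12  0.18] F [-0.2 -0.3 -0.7] w 0.08511956647985852
offset [ 0.848 -0.36  -0.137] rot [ 0.001 -0.002 -0.129]
```

{"op": "drive_tool", "data": {
  "rows": [
    {"offset":[0.25,-0.1,-0.05],"rotation":[0,0,-0.03],"claw":1},
    {"offset":[0.5,-0.2,-0.1],"rotation":[0,0,-0.06],"claw":1},
    {"offset":[0.75,-0.3,-0.14],"rotation":[0,0,-0.1],"claw":1},
    {"offset":[0.85,-0.36,-0.14],"rotation":[0,0,-0.129],"claw":1},
    {"offset":[0.85,-0.36,-0.14],"rotation":[0,0,-0.129],"claw":1},
    {"offset":[0.85,-0.36,-0.14],"rotation":[0,0,-0.129],"claw":1}
  ]
}}

```text
clock: 15.17
tcp_pos: [0.5509, -0.0342, 0.2897]
orientation: [2.165, 2.275, 0.002]
contact_force: [0.1, -0.5, -0.4]
grip_width: 0.0857
gripper_force: 0.0
```

Run:
```python
from h import *
from bench import grab_frame
np.set_printoptions(precision=4,suppress=True)
f=grab_frame("wrist");cv2.imwrite("pics/w6.png",f["frame"][...,::-1]);np.savez("w6.npz",**f)
yaw=np.radians(3.1);c0=np.array([.6443,.078]);ex=np.array([np.cos(yaw),np.sin(yaw)]);ey=np.array([-ex[1],ex[0]])
P=cloud(f);H=hsv(f);ok=f["z_map"]>0
F=np.stack([(P[...,:2]-c0)@ex,(P[...,:2]-c0)@ey,P[...,2]],-1)
for nm,mm in(("green",(H[...,0]>40)&(H[...,0]<85)&(H[...,1]>100)),("red",((H[...,0]<6)|(H[...,0]>172))&(H[...,1]>120)),("knob",(F[...,2]>.145)&(F[...,2]<.16))):
    k=ok&mm&(F[...,0]<-.09)&(F[...,0]>-.25)&(abs(F[...,1])<.1)&(F[...,2]>.075)
    if k.any(): print(nm,k.sum(),F[k].min(0),F[k].max(0))
go([.5095,.068,.2],down(yaw))
```

```text
green 121 [-0.1972  0.0607  0.0824] [-0.1764  0.0662  0.0868]
red 134 [-0.1383  0.0395  0.0878] [-0.1339  0.0668  0.0954]
knob 634 [-0.1476 -0.0107  0.1455] [-0.1243  0.0127  0.1545]
t 15.22 tcp [ 0.5511 -0.0356  0.2899] q [-0.48  0.23  0.52  1.81 -0.13  1.13  0.13] F [ 0.6 -0.6 -0.6] w 0.08533243116160248
offset [ 0.703 -0.246  0.599] rot [ 0.001  0.    -0.004]
```

View pics/w6.png

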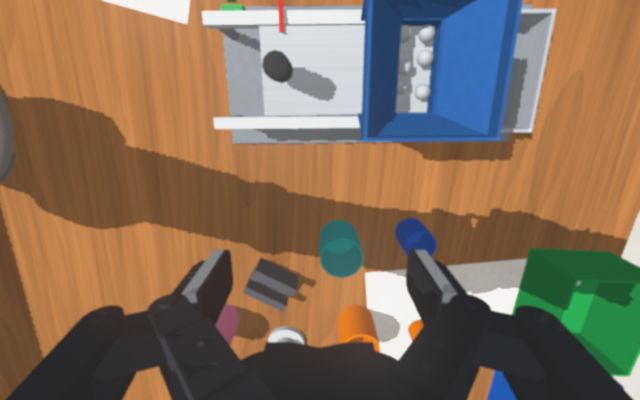

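The wrist view shows balls in the hopper throat at (427,34), (425,58) and (422,92), with a shaded row at x≈405. The knob is at (278,66), the red pointer at (282,12) and the green clip at (231,8). Clip minus pointer is ≈ −51 mm in all three views. Now to the knob.

```bash
python3 -c "
from h import *
go([.509,.070,.19],down(np.radians(3.1)))"
```

```text
t 15.22 tcp [ 0.5511 -0.0356  0.2899] q [-0.48  0.23  0.52  1.81 -0.13  1.13  0.13] F [ 0.6 -0.6 -0.6] w 0.08533243116160248
offset [ 0.717 -0.248  0.665] rot [ 0.001  0.    -0.004]
```

{"op": "drive_tool", "data": {
  "rows": [
    {"offset":[0.25,-0.1,0.2],"rotation":[0,0,0],"claw":1},
    {"offset":[0.5,-0.2,0.4],"rotation":[0,0,0],"claw":1},
    {"offset":[0.7,-0.25,0.6],"rotation":[0,0,0],"claw":1},
    {"offset":[0.715,-0.25,0.65],"rotation":[0,0,-0.003],"claw":1},
    {"offset":[0.715,-0.25,0.65],"rotation":[0,0,-0.003],"claw":1},
    {"offset":[0.715,-0.25,0.65],"rotation":[0,0,-0.003],"claw":1}
  ]
}}

```text
clock: 15.72
tcp_pos: [0.5085, 0.0696, 0.1921]
orientation: [2.161, 2.279, -0.001]
contact_force: [0.8, -0.2, 1.1]
grip_width: 0.0857
gripper_force: 0.0
```

```bash
python3 -c "
from h import *
go([.509,.070,.114],down(np.radians(3.1)))"
```

```text
t 15.72 tcp [0.5085 0.0696 0.1921] q [-0.63  0.27  0.44  2.   -0.14  0.9  -0.06] F [ 0.8 -0.2  1.1] w 0.08569916771026047
offset [0.003 0.003 0.52 ] rot [ 0.     0.001 -0.001]
```

{"op": "drive_tool", "data": {
  "rows": [
    {"offset":[0,0,0.2],"rotation":[0,0,0],"claw":1},
    {"offset":[0,0,0.4],"rotation":[0,0,0],"claw":1},
    {"offset":[0,0,0.52],"rotation":[0,0,0],"claw":1},
    {"offset":[0,0,0.52],"rotation":[0,0,0],"claw":1},
    {"offset":[0,0,0.52],"rotation":[0,0,0],"claw":0.8},
    {"offset":[0,0,0.52],"rotation":[0,0,0],"claw":0.6},
    {"offset":[0,0,0.52],"rotation":[0,0,0],"claw":0.4},
    {"offset":[0,0,0.52],"rotation":[0,0,0],"claw":0.2},
    {"offset":[0,0,0.52],"rotation":[0,0,0],"claw":0},
    {"offset":[0,0,0.52],"rotation":[0,0,0],"claw":0},
    {"offset":[0,0,0.52],"rotation":[0,0,0],"claw":0},
    {"offset":[0,0,0.52],"rotation":[0,0,0],"claw":0},
    {"offset":[0,0,0.52],"rotation":[0,0,0],"claw":0}
  ],
  "force": 40
}}

```text
clock: 16.8
tcp_pos: [0.508, 0.0713, 0.1164]
orientation: [-2.159, -2.281, -0.003]
contact_force: [-6.1, -1.0, 11.7]
grip_width: 0.0231
gripper_force: 38.7
```

Run:
```python
from h import *
from bench import grab_frame
np.set_printoptions(precision=4,suppress=True)
yaw=np.radians(3.1);c0=np.array([.6443,.078]);ex=np.array([np.cos(yaw),np.sin(yaw)]);ey=np.array([-ex[1],ex[0]])
for n in("wrist","top","scene"):
    f=grab_frame(n)
    P=cloud(f);H=hsv(f);ok=f["z_map"]>0
    F=np.stack([(P[...,:2]-c0)@ex,(P[...,:2]-c0)@ey,P[...,2]],-1)
    for nm,mm in(("green",(H[...,0]>40)&(H[...,0]<85)&(H[...,1]>70)),("red",((H[...,0]<6)|(H[...,0]>172))&(H[...,1]>90))):
        k=ok&mm&(F[...,0]<-.09)&(F[...,0]>-.25)&(abs(F[...,1])<.1)&(F[...,2]>.075)
        if k.any(): print(n,nm,k.sum(),F[k].min(0),F[k].max(0),np.median(F[k],0))
go(c0.tolist()+[.11])
```

```text
wrist green 1123 [-0.1983  0.0588  0.0752] [-0.1759  0.0827  0.0975] [-0.1855  0.0703  0.0854]
wrist red 463 [-0.1385  0.0378  0.0759] [-0.1333  0.0668  0.0951] [-0.1357  0.0533  0.0933]
scene red 7 [-0.1419  0.0432  0.0887] [-0.1315  0.0548  0.0982] [-0.1345  0.0528  0.0938]
t 16.95 tcp [0.5081 0.0713 0.1164] q [-0.58  0.38  0.4   2.07 -0.22  0.73  0.01] F [-6.5 -1.2 11.3] w 0.023018542167700416
offset [-0.006  0.909  0.044] rot [0. 0. 0.]
```

{"op": "drive_tool", "data": {
  "rows": [
    {"offset":[0,-0.04,0],"rotation":[0,0,0],"claw":0},
    {"offset":[0,-0.08,0],"rotation":[0,0,0],"claw":0},
    {"offset":[0,-0.12,0],"rotation":[0,0,0],"claw":0},
    {"offset":[0,-0.16,0],"rotation":[0,0,0],"claw":0},
    {"offset":[0,-0.2,0],"rotation":[0,0,0],"claw":0},
    {"offset":[0,-0.24,0],"rotation":[0,0,0],"claw":0},
    {"offset":[0,-0.28,0],"rotation":[0,0,0],"claw":0},
    {"offset":[0,-0.32,0],"rotation":[0,0,0],"claw":0},
    {"offset":[0,-0.34,0],"rotation":[0,0,0],"claw":0},
    {"offset":[0,-0.34,0],"rotation":[0,0,0],"claw":0},
    {"offset":[0,-0.34,0],"rotation":[0,0,0],"claw":0},
    {"offset":[0,-0.34,0],"rotation":[0,0,0],"claw":0}
  ]
}}

```text
clock: 17.95
tcp_pos: [0.4606, 0.0686, 0.1164]
orientation: [2.156, 2.278, 0.012]
contact_force: [7.2, -0.9, 3.2]
grip_width: 0.023
gripper_force: 40.8
```

```bash
cat > chk.py <<'E'
from h import *
from bench import grab_frame
np.set_printoptions(precision=4,suppress=True)
yaw=np.radians(3.1);c0=np.array([.6443,.078]);ex=np.array([np.cos(yaw),np.sin(yaw)]);ey=np.array([-ex[1],ex[0]])
fs={n:grab_frame(n) for n in("wrist","top","scene")}
for n,f in fs.items():
    P=cloud(f);H=hsv(f);ok=f["z_map"]>0
    F=np.stack([(P[...,:2]-c0)@ex,(P[...,:2]-c0)@ey,P[...,2]],-1)
    for nm,mm in(("bar",(H[...,0]>40)&(H[...,0]<85)&(H[...,1]>70)&(F[...,1]>.069)&(F[...,2]>.09)),("green",(H[...,0]>40)&(H[...,0]<85)&(H[...,1]>70)),("red",((H[...,0]<6)|(H[...,0]>172))&(H[...,1]>90))):
        k=ok&mm&(F[...,0]<-.09)&(F[...,0]>-.25)&(abs(F[...,1])<.1)&(F[...,2]>.075)
        if k.any(): print(n,nm,k.sum(),F[k].min(0),F[k].max(0),np.median(F[k],0))
go([.6,.07,.11])
w=cv2.resize(fs["wrist"]["frame"][...,::-1],(400,400)) if 0 else fs["wrist"]["frame"][...,::-1]
s=cv2.resize(fs["scene"]["frame"][130:260,290:420,::-1],(400,400),interpolation=cv2.INTER_CUBIC)
cv2.imwrite("pics/chk.png",np.hstack([cv2.resize(w,(400,400))[:, :],s]))
E
python3 chk.py
```

```text
wrist bar 399 [-0.191   0.0697  0.0939] [-0.1836  0.0827  0.0976] [-0.1873  0.0763  0.0954]
wrist green 754 [-0.1979  0.0588  0.0772] [-0.1766  0.0827  0.0976] [-0.1883  0.0703  0.0943]
wrist red 436 [-0.1858  0.039   0.0864] [-0.1807  0.0666  0.0955] [-0.1836  0.0531  0.0934]
scene bar 5 [-0.1865  0.0723  0.0922] [-0.1817  0.0799  0.0969] [-0.1833  0.0753  0.0957]
scene green 7 [-0.1865  0.0723  0.0855] [-0.1817  0.0799  0.0969] [-0.1833  0.0763  0.0941]
scene red 3 [-0.1877  0.0494  0.0866] [-0.1813  0.0582  0.0926] [-0.1821  0.0576  0.0918]
t 18.1 tcp [0.4607 0.0687 0.1164] q [-0.63  0.31  0.41  2.18 -0.19  0.68 -0.03] F [ 8.2 -1.   2.9] w 0.02304372533113411
offset [-0.042  0.927  0.051] rot [0. 0. 0.]
```

View pics/chk.png

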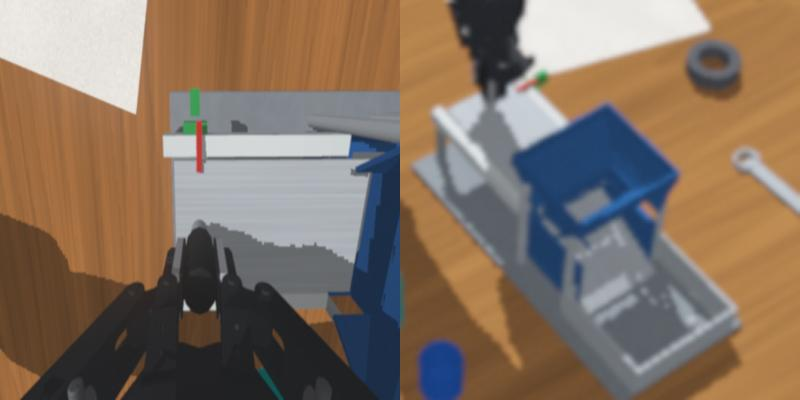

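The wrist view shows the pointer (199,147) about 4 mm short of the bar's middle (195,103), and the hopper looks empty. I'll pull 4 mm more, then wait for the balls to settle.

{"op": "drive_tool", "data": {
  "rows": [
    {"offset":[0,-0.015,0],"rotation":[0,0,0],"claw":0},
    {"offset":[0,-0.027,0],"rotation":[0,0,0],"claw":0},
    {"offset":[0,-0.027,0],"rotation":[0,0,0],"claw":0},
    {"offset":[0,-0.027,0],"rotation":[0,0,0],"claw":0},
    {"offset":[0,-0.027,0],"rotation":[0,0,0],"claw":0},
    {"offset":[0,-0.027,0],"rotation":[0,0,0],"claw":0},
    {"offset":[0,-0.027,0],"rotation":[0,0,0],"claw":0},
    {"offset":[0,-0.027,0],"rotation":[0,0,0],"claw":0},
    {"offset":[0,-0.027,0],"rotation":[0,0,0],"claw":0},
    {"offset":[0,-0.027,0],"rotation":[0,0,0],"claw":0},
    {"offset":[0,-0.027,0],"rotation":[0,0,0],"claw":0},
    {"offset":[0,-0.027,0],"rotation":[0,0,0],"claw":0}
  ]
}}

```text
clock: 19.1
tcp_pos: [0.4568, 0.0684, 0.1164]
orientation: [2.156, 2.278, 0.012]
contact_force: [7.4, -1.2, 2.4]
grip_width: 0.0227
gripper_force: 40.8
```

```bash
cat >> chk.py <<'E'
# bumps over the tray floor + balls: height map of tray and of hopper throat from top
for n in("top","scene"):
    f=fs[n];P=cloud(f);ok=f["z_map"]>0
    F=np.stack([(P[...,:2]-c0)@ex,(P[...,:2]-c0)@ey,P[...,2]],-1)
    k=ok&(F[...,0]>.055)&(F[...,0]<.162)&(abs(F[...,1])<.06)&(F[...,2]<.045)
    b=(k&(F[...,2]>.0145)).astype(np.uint8)
    c,l,s,_=cv2.connectedComponentsWithStats(b)
    print(n,"tray median z",np.median(F[k][:,2]),"bumps",[(s[i,4],F[l==i].mean(0).round(3).tolist()) for i in range(1,c) if s[i,4]>2])
T=fs["top"]["frame"][115:215,235:315,::-1];S=fs["scene"]["frame"][155:265,310:420,::-1]
cv2.imwrite("pics/fin.png",np.hstack([cv2.resize(T,(320,400),interpolation=cv2.INTER_CUBIC),cv2.resize(S,(400,400),interpolation=cv2.INTER_CUBIC)]))
E
python3 chk.py
```

```text
wrist bar 397 [-0.1911  0.0697  0.0936] [-0.1837  0.0832  0.0973] [-0.1874  0.0763  0.0955]
wrist green 752 [-0.1982  0.0588  0.0773] [-0.1764  0.0832  0.0973] [-0.1874  0.0703  0.0944]
wrist red 436 [-0.1896  0.039   0.087 ] [-0.1844  0.0667  0.0956] [-0.1874  0.0531  0.0934]
scene bar 7 [-0.1857  0.069   0.0914] [-0.1804  0.0788  0.0967] [-0.1844  0.0757  0.093 ]
scene green 13 [-0.1881  0.0659  0.0803] [-0.1804  0.0788  0.0967] [-0.1836  0.0726  0.0914]
scene red 2 [-0.1889  0.0511  0.0903] [-0.1846  0.0589  0.0937] [-0.1867  0.055   0.092 ]
t 19.25 tcp [0.4568 0.0684 0.1164] q [-0.63  0.3   0.41  2.18 -0.19  0.68 -0.04] F [ 8.2 -1.6  3. ] w 0.022900382550890205
offset [-0.042  0.953  0.052] rot [0. 0. 0.]
top tray median z 0.009188540988777425 bumps [(np.int32(111), [0.153, 0.015, 0.022]), (np.int32(23), [0.155, -0.034, 0.022])]
scene tray median z 0.008396446071663816 bumps [(np.int32(69), [0.061, 0.0, 0.018]), (np.int32(20), [0.143, 0.034, 0.021]), (np.int32(3), [0.152, -0.033, 0.019])]
```

View pics/fin.png

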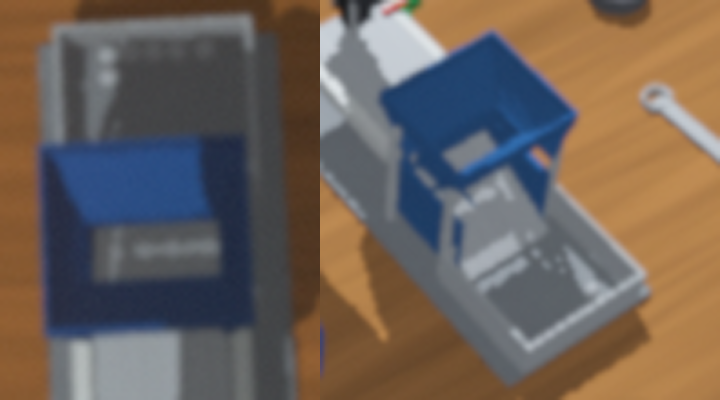

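The top crop shows six balls at the tray's far wall: (108,55), (108,78), (130,50), (153,47), (178,47) and (205,47). The depth bumps cover about six balls' area at feeder x≈0.155. The wrist view puts the pointer at −0.1874 and the bar at −0.1874, so it's level. Handing in.

```bash
python3 -c "
from bench import hand_in
print(hand_in())"
```

```text
the job is handed in; nothing more can be done
None
```

I've handed the job in; the hand-in returned no verdict. All six balls look to be in the catch tray, the empty cup stands upright at its original spot, and the robot is still holding the knob with the red pointer level with the green clip.

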